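Switch on and tare the stockroom scale

TASK

Get the bench scale ready to weigh into the empty jar on its pan, in this order: push the white-dotted end of the orange rocker on the switch box fully down, then press the green key on the scale fully in so that it stays in, then press the blue key fully down and let it spring back. Leave the jar standing where it is on the pan, do not press the yellow key or the black rocker, and do not lift or shift any of the other things on the counter.

Things in the scene. Friction and masses are not known exactly. Their poses are not given: they have to be found in the camera images.
- scale: White bench scale, fixed to the counter; footprint 260 mm (x) by 240 mm (y), origin at the centre of its underside. The case top is 50 mm up; a steel pan (top 60 mm up) covers its far (+x) two thirds. Three round keys stand along its near (-x) edge, at x = -98 mm, y = -65, 0 and +65 mm in its frame, in changing order.
- power_key_top (a point): Centre of the top face of the green power key on the scale (32 mm across, in a grey ring 48 mm across); moves with the key. The key top stands 60 mm above the counter when out, 10 mm above the case. Pressed straight down with about 3 N it travels 6 mm, until flush with its ring, and stays in.
- power_key (a joint): How far the green power key is pressed in: 0 out, 0.006 m fully in; it stays where it is left.
- tare_key_top (a point): Centre of the top face of the blue tare key on the scale; same size, height and 6 mm travel as the power key, but on a spring: about 5 N hold it fully in, and it springs back when let go.
- tare_key (a joint): How far the blue tare key is pressed in: 0 out, 0.006 m fully in.
- units_key_top (a point): Centre of the top face of the yellow units key on the scale, same build as the tare key; not to be pressed.
- units_key (a joint): How far the yellow units key is pressed in: 0 out, 0.006 m fully in.
- switch_box: Grey switch box, fixed to the counter; 130 mm (x) by 180 mm (y), 50 mm high, origin at the centre of its underside. On its top two rockers lie side by side, 76 mm apart in y (at y = +38 and -38 mm in its frame; which is where changes).
- scale_switch_dot (a point): White dot, 13 mm across, on the orange rocker (the scale's switch), the place to push; moves with the rocker. It is 20 mm from the tipping axis, on the paddle at the box's -x side. Off, that paddle slopes up and outward at 23 degrees, dot 70 mm above the counter; fully on it lies level, dot 62 mm above the counter. About 3 N straight down on the dot tips it.
- scale_switch (a joint): Angle of the orange rocker: 0 off (dotted end up), 0.4 rad fully on (dotted end down); it stays where it is left. The rocker is a shallow V of two paddles, each 32 mm long (x) and 42 mm wide (y), tipping about a y axis through its middle.
- lamp_switch_dot (a point): White dot on the black rocker beside it, same build; not to be pushed.
- lamp_switch (a joint): Angle of the black rocker: 0 off, 0.4 rad on.
- jar: Empty open glass jar standing loose on the scale's pan, 72 mm across and 85 mm high; origin at the centre of its underside.
- lidded_jar: Amber glass jar with a white lid, 68 mm across and 75 mm high, in front (-x side) of the switch box; loose, to be left alone; origin at its underside.
- bottle: White plastic bottle with a blue cap, 60 mm across and 160 mm high, between the scale and the switch box; loose, to be left alone; origin at its underside.
- weight: Brass calibration weight with a small knob, 38 mm across and 56 mm high, in front (-x side) of the switch box; loose, to be left alone; origin at its underside.
- screwdriver: Screwdriver with a red handle, 170 mm long, lying in front (-x side) of the scale; loose, to be left alone; origin at its underside.
- mug: Blue ceramic mug, 80 mm across and 90 mm high, at the left of the counter; loose, to be left alone; origin at its underside.
- tub: White tub with a red lid, 100 mm across and 100 mm high, at the right of the counter; loose, to be left alone; origin at its underside.
Mind the look-alikes: they are no part of the job. Leave any turquoise look-alike of the jar alone.

How it is judged:
By the outcome, as a careful person would: the job done as asked, in the order asked, and still so for the second after the job is handed in, with the robot touching nothing.
It also fails if it takes over 43 s, if anything falls off the work surface, if the arm or the gripper's body presses on something with over 40 N, if the wrist force passes 120 N, or if a joint passes its speed limit or range.

ROBOT

A 6-joint arm with a two-finger parallel gripper is mounted at the origin on the work surface. World frame = base frame: x ahead of the robot, y to its left, z up, the work surface at z = 0. Lengths are in m, angles in degrees, forces in N, time in s.
With the tool pointing down it reaches from about 0.4 to 0.925 m from the base axis. Payload 3.4 kg.
Tool frame: the origin (TCP) lies on the mounting face of the last link; the fingertips stand 173 mm ahead of it and the grasp point (between the pads) lies 155 mm ahead of it (env.tip_reach is the distance from the TCP to the fingertips, in m); z points along the fingers, y is the direction in which the jaws open and shut (so a half turn about z gives the same grasp; the last joint's range is limited). The gripper opens to 85 mm and grips with 20 to 120 N. Pads are 22 mm wide; open, the fingers measure 114 mm over their backs; the gripper's body (76 mm by 85 mm) begins 54 mm behind the grasp point. The pads swing forward as they close: fully open they stand 13 mm farther back than shut.
Start: joints at [-80.816, 17.578, 86.31, -0, 76.112, -4.211], TCP at [0.133, -0.559, 0.405] pointing down, gripper open.
Joint ranges: [-179.03, 179.03], [-60, 130.46], [8.19, 133.38], [-81.62, 261.62], [5.75, 156.47], [-153.77, 153.77]. Speed limits (degrees/s): [147.25, 147.25, 180, 180, 180, 180].

INTERFACE

Orientations are given as a 3x3 rotation matrix whose columns are the frame's x, y, z axes.
In Python, from workcell import env gives the robot as it stands.
- The arm moves only by the shell command python3 -m handwheel 'ROWS' [FORCE]. ROWS is JSON, a list that holds one entry, the list of rows, each a list of 5 numbers: the shift along the world's x, y, z in m, then the turn about the world's z in degrees, then the closure, from 0 (fully open) to 1 (shut). In form: [[[x, y, z, twist, grip], ...]]. A call has 1 to 5 rows; each row is the pose to reach, as a shift and turn from the pose measured when the call began; what a row does not reach only later rows make up. A row lasts 1/10 s, in which the tool goes at most 50 mm and 8.59 degrees, less where a joint would pass 70% of its speed; a pose out of reach is approached as far as the arm can. A call with a gripper value outside its range is refused whole. The fingers move at their own pace and stop on an object; FORCE is the grip in N (left out, the last holds). Time passes only in rows, so rows that repeat a pose let the fingers close. It gives the time, the measured TCP pose, the force and the opening at its end, in the units of the state.
- env.observe(): the state, without advancing time (a new reading comes with each control period).
- env.read_camera(name): name is "side" or "top"; returns (picture, depth): 384x512x3 uint8, red, green, blue; 384x512 float32, m along the optical axis (not along the pixel's ray), 0 where there is no reading.
- env.calibration(name): a dict with "fov_y" (degrees; the focal length in pixels is half the picture's height over the tangent of half this angle, whatever the lens; pixels are square), "cx", "cy" (the principal point, pixels), "pose" (4x4, takes a point from camera to world coordinates). Camera axes: x right, y up, looking along -z (the intrinsics and any distortion apply to the point x, -y, -z); pixel columns grow to the right and rows downward; lengths in m; the calibration is good to about 2 mm. A picture is of the moment at which its call begins. calibration takes no time and is no camera call.
- env.finish_job(): hands the job in, once; it reports no verdict.
The state is a dict: "clock": time; "joint_positions": joint angles; "qvel": joint speeds; "tau": joint torques, N m; "ee_pos": TCP position; "orientation": TCP orientation; "ft_force": force on the tool from outside, world axes, zero at the start; "ft_torque": the same for the moment, N m; "grip_width": opening from 0.0 (shut) to 1.0 (fully open).
Only numpy, scipy, OpenCV 4.12 (cv2) and the standard library are available. Lean on these libraries where they do the work, as an engineer would, in place of code of your own. Each camera call takes 0.05 s, during which the arm holds its last target. There are 200 camera calls.

## Working session

There is one attempt and no reset: what is moved stays moved. The work goes in short steps, Python scripts to look and compute and a shell command to move; the robot and the scene stay as the last step left them, time stands still between calls to the robot, and variables do not carry over. Pictures are saved under pics/ and viewed, about 8 in all and at most 12, crops included, and the job is handed in when it is done.

```bash
mkdir -p pics
cat > h.py <<'E'
import numpy as np,cv2
from workcell import env
def snap(n,tag):
    p,d=env.read_camera(n); cv2.imwrite(f'pics/{tag}.png',p[:,:,::-1]); np.savez(f'{tag}.npz',p=p,d=d); return p,d
def ray(n,u,v):
    c=env.calibration(n); f=192/np.tan(np.radians(c['fov_y'])/2); T=np.array(c['pose'])
    r=T[:3,:3]@np.array([(u-c['cx'])/f,-(v-c['cy'])/f,-1]); return T[:3,3],r
def onz(n,u,v,z):
    o,r=ray(n,u,v); return o+r*(z-o[2])/r[2]
def atd(n,u,v,d):
    o,r=ray(n,u,v); return o+r*d
E
python3 - <<'E'
from h import *
for n in('top','side'):
    snap(n,n+'0'); print(n,env.calibration(n))
print(env.observe(), env.tip_reach)
E
```

```text
top {'fov_y': 43.17780691543456, 'cx': 249.78176489370733, 'cy': 192.94031218531103, 'pose': array([[-0.01586388,  0.9940376 , -0.10787761,  0.33225454],
       [-0.99986204, -0.01523994,  0.00660578, -0.00441256],
       [ 0.00492234,  0.10796752,  0.99414224,  1.98205487],
       [ 0.        ,  0.        ,  0.        ,  1.        ]])}
side {'fov_y': 53.237503838361675, 'cx': 261.93811946593087, 'cy': 188.43655883807946, 'pose': array([[ 0.97718541,  0.13413443, -0.16467126,  0.34546507],
       [-0.21148088,  0.54292644, -0.81271564, -0.98035987],
       [-0.01960877,  0.82899869,  0.55890666,  0.75041683],
       [ 0.        ,  0.        ,  0.        ,  1.        ]])}
{'clock': 0.1, 'joint_positions': array([-8.08154568e+01,  1.76180697e+01,  8.63744102e+01,  5.75908634e-05,
        7.61116473e+01, -4.21195586e+00]), 'qvel': array([-0.07721668, -0.08302182, -0.13869162,  0.0542338 ,  0.08316986,
       -0.12776399]), 'tau': array([ 4.78345883e-04, -4.58530641e+01, -2.52610463e+01, -2.62993535e-04,
        5.61179506e-03,  1.08698637e-05]), 'ee_pos': array([ 0.13314266, -0.55906751,  0.40388505]), 'orientation': array([[ 9.72790112e-01,  2.31687967e-01, -2.89114609e-04],
       [ 2.31688108e-01, -9.72788467e-01,  1.79421705e-03],
       [ 1.34451142e-04, -1.81238102e-03, -9.99998349e-01]]), 'ft_force': array([ 0.00098232, -0.31814312, -0.32526382]), 'ft_torque': array([-0.01091733, -0.00668157, -0.0638773 ]), 'grip_width': 0.9991785731029877} 0.1734
```

View pics/top0.png

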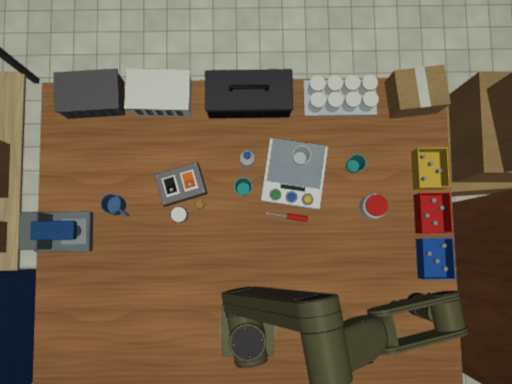

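View pics/side0.png

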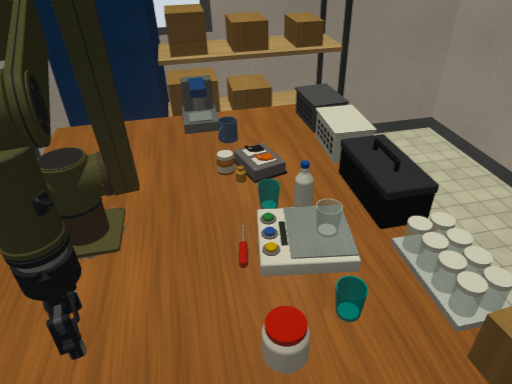

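Top view: scale at (295,173), with green key (276,194), blue (292,197) and yellow (308,199). Switch box at (181,183), with the black rocker at (170,185) and the orange one at (189,180). Turquoise jars at (243,187) and (355,163) are look-alikes; the clear jar on the pan is at (301,155).

Run:
```python
from h import *
t=np.load('top0.npz')['p'];s=np.load('side0.npz')['p']
R=lambda im,x,y,w,h,k:cv2.resize(im[y:y+h,x:x+w],(w*k,h*k),interpolation=cv2.INTER_CUBIC)
a=np.hstack([R(t,150,160,66,48,6),R(t,260,170,66,48,6)]);b=np.hstack([R(s,225,135,66,48,6),R(s,245,200,66,48,6)])
cv2.imwrite('pics/crop.png',np.vstack([a,b])[:,:,::-1])
def blobs(n,im,dep,hlo,hhi,box,z,smin=120,vmin=60):
    hsv=cv2.cvtColor(im,cv2.COLOR_RGB2HSV);m=cv2.inRange(hsv,(hlo,smin,vmin),(hhi,255,255))
    k=np.zeros_like(m);x,y,w,h=box;k[y:y+h,x:x+w]=m[y:y+h,x:x+w]
    nn,l,st,c=cv2.connectedComponentsWithStats(k)
    for i in range(1,nn):
        if st[i,4]>8: print(n,st[i],c[i].round(1),onz(n,*c[i],z).round(4), 'depthpt',atd(n,*c[i],dep[int(round(c[i][1])),int(round(c[i][0]))]).round(4))
td=np.load('top0.npz')['d'];sd=np.load('side0.npz')['d']
for nm,lo,hi in(('green',40,85),('blue',105,130),('yellow',15,35)):
    print(nm);blobs('top',t,td,lo,hi,(262,180,60,30),.06);blobs('side',s,sd,lo,hi,(255,205,30,55),.06)
print('orange');blobs('top',t,td,3,16,(178,165,24,28),.062,150,150);blobs('side',s,sd,3,16,(250,148,26,16),.062,150,150)
def wh(n,im,dep,box,z):
    hsv=cv2.cvtColor(im,cv2.COLOR_RGB2HSV);x,y,w,h=box
    print(n,'sat/val');print(hsv[y:y+h,x:x+w,1]);print(hsv[y:y+h,x:x+w,2])
wh('top',t,td,(180,178,18,14),.07)
```

```text
green
top [272 191   7   7  37] [275. 194.] [ 0.535  -0.1176  0.06  ] depthpt [ 0.5334 -0.1167  0.0751]
side [263 213  10   8  63] [267.7 216.4] [ 0.5343 -0.1228  0.06  ] depthpt [ 0.5332 -0.1276  0.0639]
blue
top [288 193   7   7  41] [291.1 196.1] [ 0.5255 -0.1817  0.06  ] depthpt [ 0.5255 -0.1818  0.0596]
side [264 227  11   8  69] [269.2 230.6] [ 0.5242 -0.1852  0.06  ] depthpt [ 0.5235 -0.1884  0.0627]
yellow
top [304 195   8   8  48] [307.4 198.6] [ 0.5145 -0.246   0.06  ] depthpt [ 0.5146 -0.2462  0.0585]
top [262 202  34   8 143] [276.3 206.9] [ 0.4833 -0.1218  0.06  ] depthpt [ 0.488  -0.1254  0.0009]
top [297 208  15   2  21] [302.8 208.7] [ 0.4746 -0.2268  0.06  ] depthpt [ 0.479  -0.2338 -0.    ]
side [255 205   6   5  17] [257.3 206.8] [ 0.5143 -0.0699  0.06  ] depthpt [ 5.291e-01  9.900e-03 -5.000e-04]
side [265 242  12  11 106] [270.7 247. ] [ 0.5129 -0.251   0.06  ] depthpt [ 0.5128 -0.2516  0.0606]
orange
top [183 172  12  16 110] [188.2 179.1] [0.5998 0.2277 0.062 ] depthpt [0.5992 0.2272 0.0661]
side [254 153  19   6  77] [264.  155.8] [0.6011 0.2291 0.062 ] depthp
[... 1438 characters left out ...]
164 164 173 182 164 126]
 [109 114 160 178 170 164 163 164 159 156 158 162 164 164 169 181 182 140]
 [110 109 129 177 173 166 164 163 156 153 155 162 164 163 164 173 185 144]
 [110 109 113 175 177 167 164 164 159 156 159 162 158 156 153 166 184 158]
 [110 109 116 167 176 168 163 163 162 157 156 157 157 162 167 178 190 181]
 [110 110 113 148 175 168 158 155 160 160 168 173 175 180 187 190 191 176]
 [110 110 110 129 176 173 162 166 174 177 186 191 190 183 170 162 160 141]
 [111 110 110 119 176 184 179 186 190 191 180 162 159 149 131 119 116 113]
 [111 111 111 115 163 187 188 176 161 158 142 118 113 114 114 112 112 113]
 [117 111 111 112 131 153 157 139 115 113 114 112 111 113 112 113 113 113]]
```

View pics/crop.png

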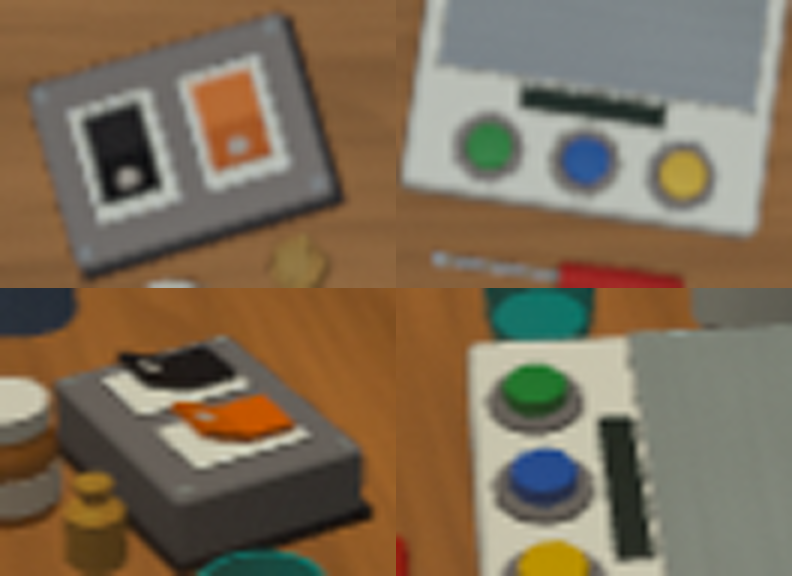

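Crop: the orange rocker, the right one in the top view, has its white dot at top px ≈(189.5,184.3). The black one (dot ≈(171,190)) is the lamp switch. Green, blue and yellow keys are unambiguous. Key pitch is 65 mm as given.

```bash
python3 - <<'E'
from h import *
print('dot top',onz('top',189.4,183.9,.07).round(4),'side',onz('side',259.2,155.8,.07).round(4))
o1,r1=ray('top',189.4,183.9);o2,r2=ray('side',259.2,155.8)
s=np.linalg.lstsq(np.c_[r1,-r2],o2-o1,rcond=None)[0];print('tri',(o1+s[0]*r1).round(4),(o2+s[1]*r2).round(4))
print('black dot top',onz('top',150+127/6,160+178/6,.07).round(4))
print('rocker long edge', (onz('top',180,172,.06)-onz('top',184.2,191,.06)).round(4))
E
python3 -m handwheel '[[[0.04,0.03,0,0,1],[0.08,0.06,0,0,1],[0.12,0.09,0,0,1],[0.16,0.12,0,0,1],[0.2,0.15,0,0,1]]]' 20
```

```text
dot top [0.5795 0.222  0.07  ] side [0.5812 0.219  0.07  ]
tri [0.5797 0.2222 0.0681] [0.5818 0.2219 0.0684]
black dot top [0.5576 0.2942 0.07  ]
rocker long edge [0.0768 0.0167 0.    ]
clock: 0.6
ee_pos: [0.3341, -0.4077, 0.4036]
orientation: [[0.973, 0.231, -0.001], [0.231, -0.973, 0.002], [-0.0, -0.002, -1.0]]
ft_force: [0.8, -0.5, -0.1]
grip_width: 0.142
```

Checks: the two dots are 75.5 mm apart (76 given), and the triangulated height is 68 mm (70 given). Target the dot at (0.580, 0.2215).

```bash
python3 -m handwheel '[[[0.02,0.045,0,0,1],[0.04,0.09,0,0,1],[0.06,0.135,0,0,1],[0.08,0.18,0,0,1],[0.1,0.225,0,0,1]]]'; python3 -m handwheel '[[[0.02,0.045,0,0,1],[0.04,0.09,0,0,1],[0.06,0.135,0,0,1],[0.08,0.18,0,0,1],[0.1,0.225,0,0,1]]]'; python3 -m handwheel '[[[0.015,0.045,0,0,1],[0.03,0.09,0,0,1],[0.04,0.135,0,0,1],[0.046,0.178,0,0,1],[0.046,0.178,0,0,1]]]'
```

```text
clock: 1.1
ee_pos: [0.4344, -0.1807, 0.4033]
orientation: [[0.973, 0.231, -0.001], [0.231, -0.973, 0.003], [-0.0, -0.003, -1.0]]
ft_force: [1.3, 0.0, -0.3]
grip_width: -0.001
clock: 1.6
ee_pos: [0.5346, 0.0464, 0.403]
orientation: [[0.973, 0.231, -0.001], [0.231, -0.973, 0.002], [-0.001, -0.003, -1.0]]
ft_force: [0.4, -1.0, -0.4]
grip_width: -0.0
clock: 2.1
ee_pos: [0.581, 0.2296, 0.4021]
orientation: [[0.972, 0.236, -0.002], [0.236, -0.972, 0.005], [-0.0, -0.005, -1.0]]
ft_force: [0.6, -1.0, 0.1]
grip_width: -0.003
```

```bash
python3 -m handwheel '[[[0,-0.008,-0.04,0,1],[0,-0.008,-0.08,0,1],[0,-0.008,-0.12,0,1],[0,-0.008,-0.13,0,1],[0,-0.008,-0.13,0,1]]]'
python3 - <<'E'
from h import *
s,_=snap('side','s1'); t,_=snap('top','t1')
R=lambda im,x,y,w,h,k:cv2.resize(im[y:y+h,x:x+w],(w*k,h*k),interpolation=cv2.INTER_CUBIC)
cv2.imwrite('pics/c1.png',np.hstack([R(s,220,100,80,90,5),R(t,150,140,80,90,5)])[:,:,::-1])
print(env.observe()['ee_pos'])
E
```

```text
clock: 2.6
ee_pos: [0.5802, 0.2208, 0.2702]
orientation: [[0.972, 0.236, -0.006], [0.236, -0.972, 0.003], [-0.005, -0.005, -1.0]]
ft_force: [0.4, -0.4, -0.1]
grip_width: -0.002
[0.58185609 0.22145688 0.27351111]
```

View pics/c1.png

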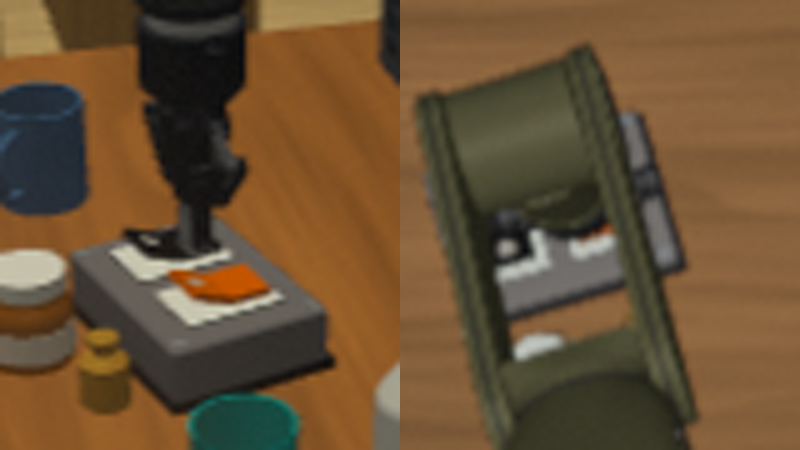

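The closed tip is at side crop px (198,245), right above the orange dot (195,280). At about 29 mm above it, that is the expected spot. The arm hides the dot from the top camera. Now pressing down.

```bash
python3 -m handwheel '[[[-0.001,0,-0.01,0,1],[-0.001,0,-0.02,0,1],[-0.001,0,-0.03,0,1],[-0.001,0,-0.034,0,1],[-0.001,0,-0.036,0,1]]]'; python3 -m handwheel '[[[0,0,-0.001,0,1],[0,0,-0.002,0,1],[0,0,-0.002,0,1]]]'
```

```text
clock: 3.2
ee_pos: [0.5805, 0.2213, 0.237]
orientation: [[0.972, 0.236, -0.001], [0.236, -0.972, 0.005], [0.0, -0.005, -1.0]]
ft_force: [-1.1, -1.3, 3.5]
grip_width: -0.001
clock: 3.5
ee_pos: [0.5804, 0.2213, 0.2355]
orientation: [[0.972, 0.236, -0.001], [0.236, -0.972, 0.005], [0.0, -0.005, -1.0]]
ft_force: [-0.9, -0.6, 4.8]
grip_width: -0.001
```

```bash
python3 -m handwheel '[[[0,0,-0.002,0,1],[0,0,-0.003,0,1],[0,0,-0.003,0,1]]]';python3 -m handwheel '[[[0,0,-0.001,0,1],[0,0,-0.001,0,1]]]'
```

```text
clock: 3.8
ee_pos: [0.5802, 0.2213, 0.2353]
orientation: [[0.972, 0.236, 0.0], [0.236, -0.972, 0.005], [0.002, -0.005, -1.0]]
ft_force: [-5.8, -2.3, 18.5]
grip_width: -0.002
clock: 4.0
ee_pos: [0.5804, 0.2214, 0.2354]
orientation: [[0.972, 0.236, 0.002], [0.236, -0.972, 0.006], [0.003, -0.005, -1.0]]
ft_force: [-2.1, -0.8, 9.1]
grip_width: -0.002
```

Hard stop at tip height 62 mm with 18 N: fully on. I'll lift and go over to the green key (0.535,-0.119).

```bash
python3 -m handwheel '[[[0,0,0.03,0,1],[0,0,0.07,0,1],[0,0,0.12,0,1],[0,-0.03,0.15,0,1],[0,-0.07,0.16,0,1]]]'; python3 -m handwheel '[[[-0.005,-0.048,0,0,1],[-0.01,-0.095,0,0,1],[-0.02,-0.14,0,0,1],[-0.03,-0.185,0,0,1],[-0.04,-0.23,0,0,1]]]'
python3 - <<'E'
from h import *
s,_=snap('side','s2');t,_=snap('top','t2')
R=lambda im,x,y,w,h,k:cv2.resize(im[y:y+h,x:x+w],(w*k,h*k),interpolation=cv2.INTER_CUBIC)
cv2.imwrite('pics/c2.png',np.hstack([R(s,220,125,66,60,6),R(t,150,155,66,60,6)])[:,:,::-1])
print(env.observe()['ee_pos'])
E
```

```text
clock: 4.5
ee_pos: [0.5818, 0.1525, 0.3995]
orientation: [[0.971, 0.239, 0.01], [0.239, -0.971, 0.008], [0.012, -0.005, -1.0]]
ft_force: [0.5, -0.2, -0.5]
grip_width: -0.002
clock: 5.0
ee_pos: [0.5413, -0.0792, 0.399]
orientation: [[0.971, 0.24, 0.01], [0.24, -0.971, 0.008], [0.012, -0.005, -1.0]]
ft_force: [1.1, -0.2, -0.5]
grip_width: -0.002
[ 0.54082573 -0.08227995  0.39903793]
```

View pics/c2.png

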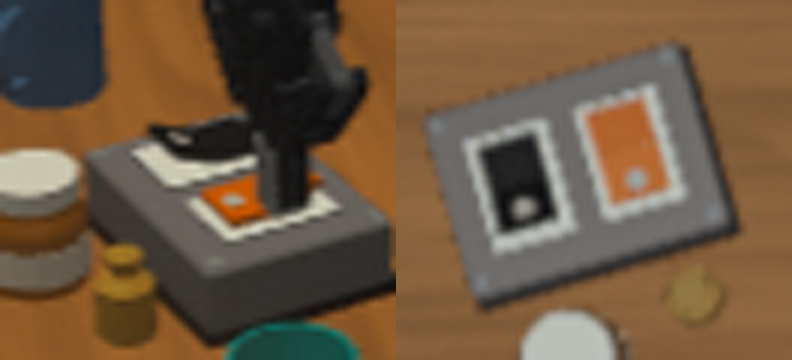

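The orange paddle (side crop (232,200)) now lies level, and the black one is unchanged. Next, the green key.

```bash
python3 -m handwheel '[[[-0.0075,-0.038,-0.01,0,1],[-0.0075,-0.038,-0.05,0,1],[-0.0075,-0.038,-0.09,0,1],[-0.0075,-0.038,-0.12,0,1],[-0.0075,-0.038,-0.13,0,1]]]'
python3 - <<'E'
from h import *
s,_=snap('side','s3')
R=lambda im,x,y,w,h,k:cv2.resize(im[y:y+h,x:x+w],(w*k,h*k),interpolation=cv2.INTER_CUBIC)
cv2.imwrite('pics/c3.png',R(s,230,180,80,90,6)[:,:,::-1])
o=env.observe();print(o['ee_pos'],(o['ee_pos']+o['orientation'][:,2]*.1734).round(4))
E
```

```text
clock: 5.6
ee_pos: [0.532, -0.1194, 0.2654]
orientation: [[0.972, 0.234, 0.003], [0.234, -0.972, 0.008], [0.005, -0.007, -1.0]]
ft_force: [-0.9, 0.3, 0.2]
grip_width: -0.004
[ 0.53230945 -0.11944515  0.26546893] [ 0.5329 -0.1181  0.0921]
```

View pics/c3.png

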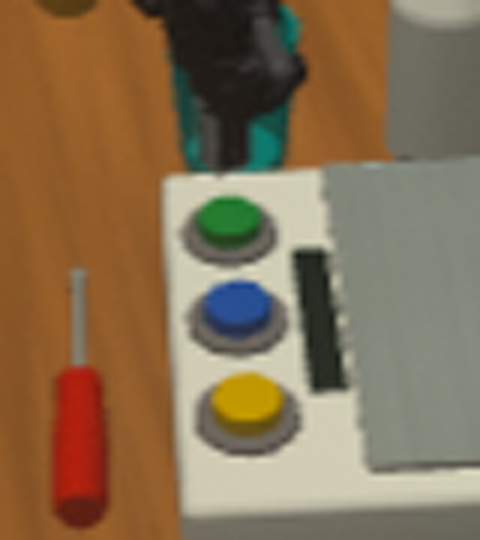

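The tip (crop (222,170)) is about 32 mm above the green key (230,217) and lines up with it. Pressing.

```bash
python3 -m handwheel '[[[0.002,0,-0.012,0,1],[0.002,0,-0.024,0,1],[0.002,0,-0.032,0,1],[0.002,0,-0.036,0,1],[0.002,0,-0.038,0,1]]]'; python3 -m handwheel '[[[0,0,-0.001,0,1],[0,0,-0.002,0,1],[0,0,-0.002,0,1]]]'; python3 -m handwheel '[[[0,0,-0.002,0,1],[0,0,-0.003,0,1],[0,0,-0.003,0,1]]]'
```

```text
clock: 6.15
ee_pos: [0.5349, -0.1193, 0.2307]
orientation: [[0.972, 0.234, 0.006], [0.234, -0.972, 0.007], [0.008, -0.006, -1.0]]
ft_force: [-7.2, 3.3, 38.3]
grip_width: 0.001
clock: 6.45
ee_pos: [0.5354, -0.1194, 0.2311]
orientation: [[0.972, 0.234, 0.009], [0.234, -0.972, 0.006], [0.01, -0.004, -1.0]]
ft_force: [-2.7, 1.5, 16.3]
grip_width: -0.004
clock: 6.75
ee_pos: [0.5352, -0.1193, 0.231]
orientation: [[0.972, 0.234, 0.011], [0.234, -0.972, 0.006], [0.012, -0.003, -1.0]]
ft_force: [-6.6, 1.5, 22.6]
grip_width: 0.001
```

Stopped hard at a tip height of about 57.7 mm, not 54 mm, so the key may not be fully in. Lift and look.

```bash
python3 -m handwheel '[[[0,0,0.01,0,1],[0,0,0.03,0,1],[0,0,0.035,0,1],[0,0,0.035,0,1]]]'
python3 - <<'E'
from h import *
s,d=snap('side','s4');t,td=snap('top','t4')
R=lambda im,x,y,w,h,k:cv2.resize(im[y:y+h,x:x+w],(w*k,h*k),interpolation=cv2.INTER_CUBIC)
s3=np.load('s3.npz')['p']
cv2.imwrite('pics/c4.png',np.hstack([R(s3,250,185,40,70,8),R(s,250,185,40,70,8)])[:,:,::-1])
for im in(s3,s):
    hsv=cv2.cvtColor(im,cv2.COLOR_RGB2HSV);m=cv2.inRange(hsv,(40,120,60),(85,255,255))[205:228,255:285]
    print(m.sum()//255,np.argwhere(m).mean(0),np.argwhere(m).min(0),np.argwhere(m).max(0))
o=env.observe();print((o['ee_pos']+o['orientation'][:,2]*.1734).round(4))
E
```

```text
clock: 7.15
ee_pos: [0.5357, -0.1195, 0.2669]
orientation: [[0.972, 0.234, 0.013], [0.234, -0.972, 0.005], [0.014, -0.002, -1.0]]
ft_force: [0.3, -1.1, -0.7]
grip_width: 0.003
73 [10.05479452 12.75342466] [0 6] [15 21]
63 [10.33333333 13.19047619] [0 6] [15 21]
[ 0.5367 -0.1182  0.0921]
```

View pics/c4.png

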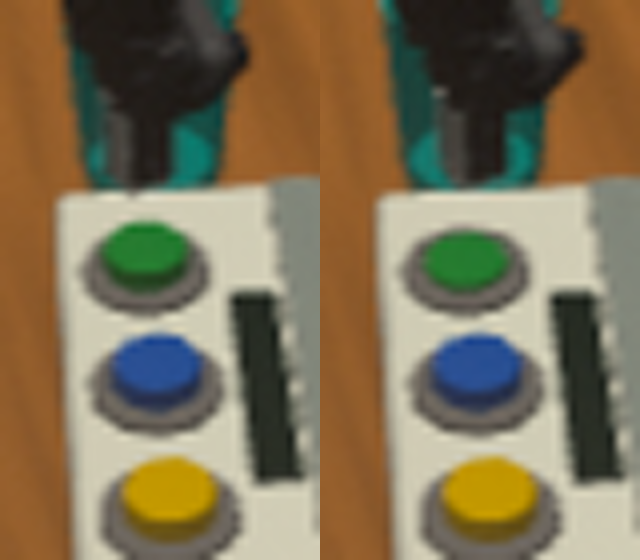

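The green key has gone down, with no side wall showing at crop (465,260). Let me quantify by depth against the blue key and the ring.

Run:
```python
from h import *
def pts(tag,cam,lo,hi,box):
    q=np.load(tag+'.npz');hsv=cv2.cvtColor(q['p'],cv2.COLOR_RGB2HSV);m=cv2.inRange(hsv,(lo,120,60),(hi,255,255))
    x,y,w,h=box;P=[(u,v) for v in range(y,y+h) for u in range(x,x+w) if m[v,u]]
    Z=[atd(cam,u,v,q['d'][v,u])[2] for u,v in P]
    P=np.array(P);print(tag,len(P),P.mean(0).round(2),'zmed',np.median(Z).round(4),'sd',np.std(Z).round(4),'rows',P[:,1].min(),P[:,1].max())
for tag in('side0','s3','s4'):
    pts(tag,'side',40,80,(258,211,22,14));pts(tag,'side',105,130,(258,224,24,14))
# subpixel: vertical profile of green saturation across column
for tag in('side0','s4'):
    q=np.load(tag+'.npz')['p'];print(tag,q[210:224,268].tolist())
def reg(tag,cam,box):
    d=np.load(tag+'.npz')['d'];x,y,w,h=box
    print(tag,'case z',np.median([atd(cam,u,v,d[v,u])[2] for v in range(y,y+h) for u in range(x,x+w)]).round(4))
reg('s4','side',(265,257,12,5)) ; reg('side0','side',(265,257,12,5))
# where the centre rays put the top centre for z=.06/.054
import itertools
c=env.calibration('side');T=np.linalg.inv(np.array(c['pose']));f=192/np.tan(np.radians(c['fov_y'])/2)
for z in(.06,.057,.054):
    p=T@np.array([.535,-.1195,z,1]);print(z,c['cx']+f*p[0]/-p[2],c['cy']-f*p[1]/-p[2])
```

```text
side0 63 [267.68 216.44] zmed 0.0616 sd 0.0862 rows 213 220
side0 69 [269.17 230.55] zmed 0.062 sd 0.0017 rows 227 234
s3 63 [267.68 216.44] zmed 0.0616 sd 0.002 rows 213 220
s3 69 [269.2  230.54] zmed 0.0621 sd 0.0823 rows 227 234
s4 52 [267.77 217.23] zmed 0.0559 sd 0.0013 rows 214 220
s4 70 [269.23 230.59] zmed 0.0618 sd 0.0016 rows 227 234
side0 [[199, 195, 172], [197, 194, 171], [152, 171, 137], [35, 117, 45], [34, 117, 44], [35, 117, 45], [37, 119, 46], [35, 118, 45], [37, 117, 45], [36, 70, 31], [37, 64, 31], [68, 80, 61], [103, 97, 89], [88, 83, 75]]
s4 [[208, 204, 181], [207, 204, 180], [205, 201, 178], [151, 149, 131], [53, 118, 59], [36, 122, 46], [36, 123, 48], [37, 123, 48], [37, 123, 48], [36, 122, 47], [41, 105, 46], [71, 85, 64], [107, 100, 92], [93, 87, 80]]
s4 case z 0.0487
side0 case z 0.0484
0.06 267.6650010132532 215.72616587127794
0.057 267.67656582598414 216.5371597153999
0.054 267.6880960144018 217.3457254955671
```

Run:
```python
from h import *
def z(tag,pred,box):
    q=np.load(tag+'.npz');p=q['p'].astype(int);x,y,w,h=box
    m=np.zeros(p.shape[:2],np.uint8);m[y:y+h,x:x+w]=pred(p)[y:y+h,x:x+w];m=cv2.erode(m,np.ones((3,3)))
    Z=[atd('side',u,v,q['d'][v,u])[2] for v,u in np.argwhere(m)]
    print(tag,len(Z),'z',np.median(Z).round(4),'mean',np.mean(Z).round(4),'cen',np.argwhere(m).mean(0).round(2))
for tag in('side0','s3','s4'):
    z(tag,lambda p:(p[...,1]>105)&(p[...,0]<70),(258,208,22,16))
    z(tag,lambda p:(p[...,2]>130)&(p[...,0]<80),(258,222,24,16))
    z(tag,lambda p:(p[...,0]>180)&(p[...,2]<40),(258,236,26,18))
# rocker: orange paddle dotted part height after
q=np.load('s2.npz');p=q['p'].astype(int)
m=((p[...,0]>180)&(p[...,2]<60)&(p[...,1]<110)).astype(np.uint8);k=0*m;k[150:165,250:275]=m[150:165,250:275]
A=np.array([atd('side',u,v,q['d'][v,u]) for v,u in np.argwhere(k)]);print(len(A),A.round(4)[:40].tolist())
```

```text
side0 18 z 0.0624 mean 0.0621 cen [215.39 267.78]
side0 21 z 0.0622 mean 0.062 cen [229.67 269.29]
side0 26 z 0.0624 mean 0.0623 cen [245.69 270.96]
s3 19 z 0.0621 mean 0.0625 cen [215.58 267.58]
s3 21 z 0.0622 mean 0.0622 cen [229.67 269.29]
s3 28 z 0.0626 mean 0.0624 cen [245.75 270.71]
s4 22 z 0.0559 mean 0.0562 cen [216.82 267.5 ]
s4 21 z 0.0622 mean 0.0621 cen [229.67 269.29]
s4 27 z 0.0622 mean 0.0625 cen [245.74 270.85]
23 [[0.5852, 0.2429, 0.0599], [0.5886, 0.2409, 0.0605], [0.5917, 0.2375, 0.0619], [0.5734, 0.2407, 0.0585], [0.5766, 0.2381, 0.0595], [0.3455, -0.9804, 0.7504], [0.5833, 0.2337, 0.0609], [0.5876, 0.2366, 0.0588], [0.5899, 0.229, 0.0626], [0.5673, 0.2289, 0.0615], [0.5718, 0.233, 0.0587], [0.5859, 0.2283, 0.0593], [0.5895, 0.2274, 0.0593], [0.5689, 0.2182, 0.063], [0.5872, 0.2165, 0.0614], [0.5721, 0.2162, 0.0595], [0.5821, 0.2103, 0.0613], [0.5858, 0.2104, 0.0608], [0.5904, 0.2147, 0.0578], [0.5736, 0.2049, 0.0613], [0.5773, 0.2053, 0.0606], [0.5814, 0.2072, 0.059], [0.583, 0.197, 0.0644]]
```

Depth says the green key dropped about 6.3 mm while the other keys didn't move; pixel shift says about 5 mm. I'll re-press it gently to see where contact begins, since it latches and this does no harm.

```bash
python3 -m handwheel '[[[-0.001,0,-0.015,0,1],[-0.001,0,-0.025,0,1],[-0.001,0,-0.03,0,1],[-0.001,0,-0.03,0,1]]]'; for i in 1 2 3 4; do python3 -m handwheel '[[[0,0,-0.002,0,1],[0,0,-0.002,0,1]]]' | grep -E "ee_pos|force"; done
```

```text
clock: 7.65
ee_pos: [0.5335, -0.1191, 0.234]
orientation: [[0.972, 0.234, 0.007], [0.234, -0.972, 0.007], [0.009, -0.005, -1.0]]
ft_force: [0.5, 0.4, 0.7]
grip_width: -0.003
ee_pos: [0.5335, -0.1191, 0.2318]
ft_force: [0.7, 0.7, 0.3]
ee_pos: [0.5336, -0.1191, 0.2313]
ft_force: [-2.8, 0.6, 8.6]
ee_pos: [0.5335, -0.1191, 0.2312]
ft_force: [-2.4, 1.2, 11.9]
ee_pos: [0.5333, -0.119, 0.2312]
ft_force: [-3.1, 0.7, 12.6]
```

Repeatable hard stop at the same height. A light touch on the blue key (nominal top 60 mm) will show any height offset in my tip estimate.

```bash
python3 -m handwheel '[[[0,0,0.02,0,1],[0,0,0.035,0,1],[-0.005,-0.032,0.035,0,1],[-0.0095,-0.064,0.035,0,1],[-0.0095,-0.064,0.03,0,1]]]'; python3 -m handwheel '[[[0,0,-0.008,0,1],[0,0,-0.013,0,1],[0,0,-0.016,0,1],[0,0,-0.016,0,1]]]';  for i in 1 2 3; do python3 -m handwheel '[[[0,0,-0.0015,0,1],[0,0,-0.0015,0,1]]]' | grep -E "ee_pos|force"; done
```

```text
clock: 8.95
ee_pos: [0.5244, -0.1862, 0.2626]
orientation: [[0.973, 0.232, 0.014], [0.232, -0.973, 0.003], [0.014, 0.001, -1.0]]
ft_force: [0.6, 0.3, -0.1]
grip_width: -0.0
clock: 9.35
ee_pos: [0.5241, -0.1853, 0.2458]
orientation: [[0.972, 0.233, 0.012], [0.233, -0.972, 0.004], [0.013, -0.001, -1.0]]
ft_force: [-0.1, 0.1, -0.1]
grip_width: 0.001
ee_pos: [0.5241, -0.1847, 0.244]
ft_force: [-1.2, -0.5, 0.2]
ee_pos: [0.5241, -0.1846, 0.2424]
ft_force: [-0.5, -0.4, 0.9]
ee_pos: [0.5241, -0.1845, 0.2408]
ft_force: [0.1, 0.0, -0.3]
```

```bash
for i in 1 2 3 4; do python3 -m handwheel '[[[0,0.0005,-0.001,0,1],[0,0.0005,-0.001,0,1]]]' | grep -E "ee_pos|force"; done
```

```text
ee_pos: [0.524, -0.184, 0.2397]
ft_force: [-0.5, -0.2, 0.5]
ee_pos: [0.5239, -0.1835, 0.2386]
ft_force: [0.3, 0.3, 0.8]
ee_pos: [0.524, -0.1829, 0.2376]
ft_force: [0.1, 1.1, 0.1]
ee_pos: [0.524, -0.1826, 0.2367]
ft_force: [0.3, -1.5, 1.3]
```

```bash
for i in 1 2 3; do python3 -m handwheel '[[[0,0,-0.001,0,1],[0,0,-0.001,0,1],[0,0,-0.001,0,1]]]' | grep -E "ee_pos|force"; done
```

```text
ee_pos: [0.524, -0.1826, 0.2358]
ft_force: [-0.0, -0.5, 2.2]
ee_pos: [0.524, -0.1826, 0.2348]
ft_force: [0.7, -0.4, 2.8]
ee_pos: [0.524, -0.1826, 0.2338]
ft_force: [-0.0, -0.2, 3.5]
```

The spring force fits onset at about 0.2372 and bottom at about 0.2312, which is exactly where green stopped. So green is fully in, and the tip estimate is about 3.6 mm off over the scale. Completing the blue press.

```bash
for i in 1 2 3; do python3 -m handwheel '[[[0,0,-0.0015,0,1],[0,0,-0.0015,0,1],[0,0,-0.0015,0,1]]]' | grep -E "ee_pos|force"; done;  python3 -m handwheel '[[[0,0,-0.003,0,1],[0,0,-0.003,0,1]]]'
```

```text
ee_pos: [0.524, -0.1826, 0.2323]
ft_force: [-1.5, 0.2, 3.8]
ee_pos: [0.524, -0.1826, 0.2314]
ft_force: [-1.7, 1.1, 9.8]
ee_pos: [0.5239, -0.1825, 0.2313]
ft_force: [-3.5, 1.4, 13.9]
clock: 12.75
ee_pos: [0.5238, -0.1824, 0.2311]
orientation: [[0.972, 0.234, 0.014], [0.234, -0.972, 0.003], [0.014, 0.001, -1.0]]
ft_force: [-6.8, 0.7, 25.5]
grip_width: -0.002
```

Bottomed at 0.2311, the same as green. Lift, retreat and check everything.

```bash
python3 -m handwheel '[[[0,0,0.02,0,1],[0,0,0.06,0,1],[0,0,0.11,0,1],[0,0,0.15,0,1],[-0.01,-0.03,0.17,0,1]]]' | grep -E "clock|ee_pos"; python3 -m handwheel '[[[-0.03,-0.04,0,0,1],[-0.06,-0.08,0,0,1],[-0.09,-0.12,0,0,1],[-0.12,-0.16,0,0,1],[-0.15,-0.2,0,0,1]]]'| grep -E "clock|ee_pos";python3 -m handwheel '[[[-0.03,-0.03,0,0,1],[-0.06,-0.06,0,0,1],[-0.09,-0.09,0,0,1],[-0.12,-0.1,0,0,1],[-0.12,-0.1,0,0,1]]]'| grep -E "clock|ee_pos|force"
python3 - <<'E'
from h import *
s,sd=snap('side','s5');t,_=snap('top','t5')
R=lambda im,x,y,w,h,k:cv2.resize(im[y:y+h,x:x+w],(w*k,h*k),interpolation=cv2.INTER_CUBIC)
cv2.imwrite('pics/c5.png',np.vstack([np.hstack([R(s,235,140,66,48,6),R(s,250,200,66,48,6)]),cv2.resize(R(t,90,130,310,100,3),(792,256))])[:,:,::-1])
for a,b,n in((np.load('top0.npz')['p'],t,'top'),(np.load('side0.npz')['p'],s,'side')):
    m=(np.abs(a.astype(int)-b).max(2)>45).astype(np.uint8);N,l,st,c=cv2.connectedComponentsWithStats(m)
    print(n,[(st[i].tolist()) for i in range(1,N) if st[i,4]>4])
for tag in('side0','s5'):
    q=np.load(tag+'.npz')
    for (nm,f,box) in(('green',lambda p:(p[...,1]>105)&(p[...,0]<70),(258,208,22,16)),('blue',lambda p:(p[...,2]>130)&(p[...,0]<80),(258,222,24,16))):
        p=q['p'].astype(int);x,y,w,h=box;m=np.zeros(p.shape[:2],np.uint8);m[y:y+h,x:x+w]=f(p)[y:y+h,x:x+w];m=cv2.erode(m,np.ones((3,3)))
        print(tag,nm,np.median([atd('side',u,v,q['d'][v,u])[2] for v,u in np.argwhere(m)]).round(4))
    p=q['p'].astype(int);m=(p[...,0]>120)&(p[...,2]<60)&(p[...,0]-p[...,1]>60);k=0*m;k[148:166,250:276]=m[148:166,250:276]
    A=np.array([atd('side',u,v,q['d'][v,u]) for v,u in np.argwhere(k) if q['d'][v,u]>0])
    ax=np.array([.957,.29]);sx=(A[:,:2]-[.58,.2215])@ax   # along box x, 0 at dot, 20 mm at the axis
    for lo,hi in((-.014,-.004),(-.004,.006),(.006,.016),(.024,.034),(.034,.044),(.044,.054)):
        w=(sx>lo)&(sx<hi);print((lo,hi),w.sum(),np.median(A[w,2]).round(4) if w.any() else '')
E
```

```text
clock: 13.25
ee_pos: [0.5152, -0.2107, 0.4048]
clock: 13.75
ee_pos: [0.3639, -0.4118, 0.4043]
clock: 14.25
ee_pos: [0.2407, -0.5134, 0.4032]
ft_force: [0.6, -0.1, -0.4]
top [[189, 185, 3, 3, 5], [335, 252, 125, 132, 5952], [245, 280, 75, 13, 469], [222, 291, 6, 3, 8], [281, 291, 34, 12, 269], [321, 293, 17, 10, 115], [408, 293, 10, 6, 27], [213, 295, 11, 24, 139], [427, 297, 7, 3, 8], [374, 299, 31, 12, 109], [402, 305, 9, 3, 9], [393, 308, 8, 2, 8], [385, 310, 7, 3, 10], [393, 311, 15, 9, 40], [386, 313, 9, 2, 14], [273, 323, 14, 5, 41], [288, 329, 19, 46, 284], [311, 333, 5, 1, 5], [267, 346, 3, 7, 10], [234, 357, 7, 11, 33], [268, 356, 3, 3, 7], [309, 375, 19, 9, 122]]
side [[8, 1, 3, 4, 5], [84, 0, 57, 73, 819], [0, 5, 11, 33, 222], [24, 36, 24, 41, 338], [0, 45, 126, 110, 5224], [83, 64, 3, 3, 5], [122, 118, 9, 7, 17], [101, 121, 60, 184, 4090], [106, 124, 6, 8, 23], [263, 150, 12, 11, 44], [253, 154, 13, 9, 57], [36, 165, 3, 3, 5], [28, 167, 8, 14, 58], [36, 173, 6, 6, 15], [0, 181, 87, 179, 7458], [264, 212, 9, 3, 15], [265, 218, 8, 2, 8], [109, 224, 13, 8, 74], [105, 236, 14, 14, 113]]
side0 green 0.0624
side0 blue 0.0622
(-0.014, -0.004) 11 0.0722
(-0.004, 0.006) 9 0.0672
(0.006, 0.016) 7 0.0644
(0.024, 0.034) 16 0.0604
(0.034, 0.044) 17 0.0601
(0.044, 0.054) 7 0.0592
s5 green 0.0564
s5 blue 0.0622
(-0.014, -0.004) 14 0.06
(-0.004, 0.006) 13 0.0606
(0.006, 0.016) 16 0.0604
(0.024, 0.034) 25 0.0659
(0.034, 0.044) 20 0.0696
(0.044, 0.054) 5 0.0701
```

View pics/c5.png

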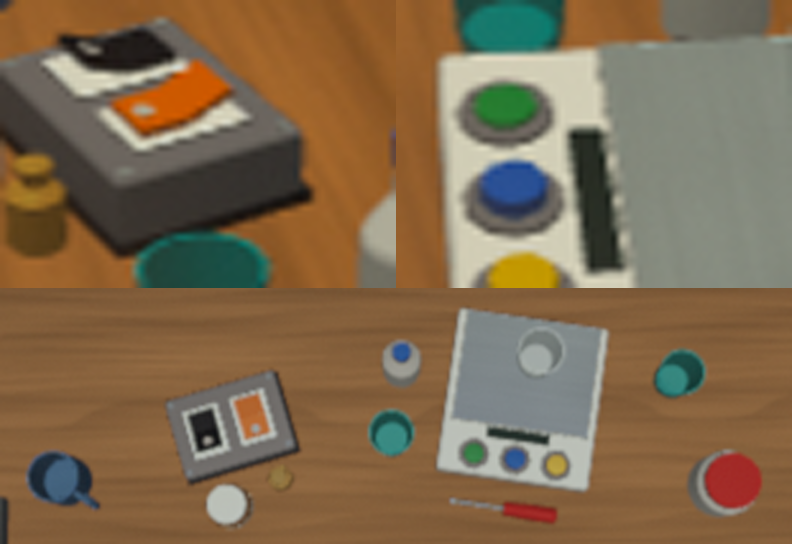

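The last picture shows the dotted orange paddle level (z ≈ 60.4 mm along its length) with the far paddle up. Green is flush, blue is back up, and yellow and the black rocker are unchanged. Apart from the arm, only the orange rocker and the green key differ from the first pictures. Handing in.

```bash
python3 -c "
from workcell import env
print(env.finish_job())"
```

```text
the job is handed in; nothing more can be done
None
```

The job is done and handed in, at about 14 s on the robot's clock. In order, I pushed the dotted end of the orange rocker fully down, pressed the green key in so it stayed, then pressed the blue key to its stop and let it spring back.

**Last checks:**
- **Rocker:** the dotted paddle reads level, about 60.4 mm high along its length, with the far paddle up. It stopped hard under 18 N.
- **Green key:** it is about 6 mm lower than before and stayed in. It stopped at the same height as the fully pressed blue key.
- **Blue key:** it bottomed out under 25 N and is back at its original height.
- **Everything else:** apart from the arm, the before and after pictures differ only at the orange rocker and the green key. The jar, the yellow key, the black rocker and the loose items did not move.

**What disagreed:**
- **Tip height:** over the scale, contact came about 3.6 mm higher than the robot's reading of tip height predicted, but at the rocker it matched. I did not find out why. The blue key's light-touch and bottom heights, 6 mm apart, confirmed full travel.
- **Green key travel:** one rough estimate, from how far the key moved in the picture, gave only about 5 mm.
- **Extra green press:** I pressed the green key a second time as a check, before the blue key.

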